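# Hold the scrap bin open by its pedal, then ease the lid shut

## Robot

A 7-joint arm with a two-finger parallel gripper is mounted at the origin on the work surface. World frame = base frame: x ahead of the robot, y to its left, z up, the work surface at z = 0. Lengths are in m, angles in rad, forces in N, time in s.
With the tool pointing down it reaches from about 0.4 to 0.9 m from the base axis. Payload 5.5 kg.
Tool frame: the origin (TCP) lies between the finger pads; the fingertips stand 22 mm ahead of it and the grasp point (between the pads) lies 3 mm ahead of it (bot.nose_length is the distance from the TCP to the fingertips, in m); z points along the fingers, y is the line along which they close (so a half turn about z gives the same grasp; the last joint's range is limited). The gripper opens to 92 mm and grips with 3 to 60 N. Pads are 19 mm wide; open, the fingers measure 130 mm over their backs; the gripper's body (75 mm by 190 mm) begins 47 mm behind the grasp point.
Start: joints at [1.508, 0.501, -0.427, 1.55, 0.221, 1.138, -0.21], TCP at [0.208, -0.616, 0.249] pointing down, gripper open.
Joint ranges: [-2.88, 2.88], [-0.31, 2.03], [-1.54, 1.56], [0.2, 2.42], [-1.41, 4.55], [0.19, 2.02], [-2.57, 2.57]. Speed limits (rad/s): [2.57, 2.57, 3.14, 3.14, 3.14, 3.14, 3.14].

## Interface

Orientations are given as a rotation vector (axis times angle).
In Python, from rig import bot, cams gives the robot as it stands.
- The arm moves only by the tool arm_command, never from a script. Its argument "targets" is a list of rows, each a list of 4 numbers: the shift along the tool's x, y, z in cm, then the turn about the tool's z in degrees. A call has 1 to 12 rows; each row shifts and turns the commanded pose from where the row before left it, along the tool's axes as they then stand; what a row does not reach is not made up. A row lasts 1/8 s, in which the tool goes at most 62.5 mm and 10.7 degrees, less where a joint would pass 70% of its speed; a pose out of reach is approached as far as the arm can. A call with a gripper value outside its range is refused whole. "claw" is the opening, from 0 (shut) to 1 (fully open), set as the call begins (left out, the last holds). The fingers move at their own pace and stop on an object; "force" is the grip in N (left out, the last holds). Time passes only in rows, so rows that do not move let the fingers close. It gives the time, the measured TCP pose, the force, the opening and the grip force at its end, in the units of the state.
- bot.sense(): the state, without advancing time (a new reading comes with each control period).
- cams.grab_frame(name): name is "side" or "top" or "wrist"; returns the picture (480x640x3 uint8, red, green, blue); there is no depth.
- cams.camera_model(name): a dict with "vertical_fov" (degrees; the focal length in pixels is half the picture's height over the tangent of half this angle, whatever the lens; pixels are square), "cx", "cy" (the principal point, pixels), "rvec" (rotation vector, rad) and "tvec" (3), from world to camera coordinates, as OpenCV has them. Camera axes: x right, y down, z forward; pixel columns grow to the right and rows downward; lengths in m; the calibration is good to about 2 mm. A picture is of the moment at which its call begins: read the wrist's pose just before it. camera_model takes no time and is no camera call; for the wrist camera it gives the pose at the moment of the call.
- bot.close_job(): hands the job in; it is judged then, once.
The state is a dict: "time_s": time; "joints": joint angles; "joint_velocities": joint speeds; "joint_torque": joint torques, N m; "eef_pos": TCP position; "ee_rot": TCP orientation; "ft_force": force on the tool from outside, world axes, zero at the start; "ft_torque": the same for the moment, N m; "grip_width": finger opening in m; "gripper_force": force on a finger pad.
Only numpy, scipy, OpenCV 4.12 (cv2) and the standard library are available. Lean on these libraries where they do the work, as an engineer would, in place of code of your own. Each camera call takes 0.05 s, during which the arm holds its last target. There are 200 camera calls.

## Task

Press the pedal of the small steel bin right down with your fingertips so that the lid opens wide, and hold it wide open for about three seconds while I scrape a plate into it. Then ease the pedal up slowly so that the lid comes down under control all the way and shuts without dropping or slamming, and take your hand away. Work the lid by the pedal only, never touch the lid, do not pick up, tip or shove the bin, and leave the bottle, the cup of skewers and the spoon where they are.

Things in the scene. Friction and masses are not known exactly. Their poses are not given: they have to be found in the camera images.
- bin: small round pedal bin, brushed steel with a grey plastic foot, standing loose on a rubber foot, about 1.8 kg: 170 mm across, 245 mm tall to the rim, 270 mm to the top of its domed lid. Origin: centre of its underside; z up, -x points out through the pedal, the lid's hinge is on the +x side. Pressing far past the pedal's stop tips it.
- pedal_pad (a point): centre of the top face of the pedal's tread, at the foot of the bin. At rest it is 130 mm from the bin's centre line along bin -x (46 mm out from the wall, which rises straight up beside it) and 44 mm above the table. Pressed straight down it sinks 24.5 mm to its stop, moving sideways under 3 mm. Lean a bulky gripper outward, away from the bin, to clear the wall and lid.
- tread: the pedal lever and its tread, a ribbed flat steel plate 60 mm wide (bin y), 50 mm long (bin x), 5 mm thick; its outer edge is 70 mm out from the wall. At rest it slopes 0.19 rad, outer edge higher; pressed down it is about level. Origin on its pivot under the bin, 20 mm from the bin's centre line towards the pedal, 20 mm above the table.
- pedal (a joint): angle of the pedal about its pivot under the bin, rad: 0 = up, at rest, lid shut; 0.22 = down on its stop, lid fully open. A rod links it to the lid: lid angle = 5.7 x pedal angle, always. The tread takes about 5 to 10 N to start down and 1.5 to 3 N to hold down; it has no spring, the lid's weight raises it and keeps it against the fingertip.
- lid (a joint): angle of the lid about its hinge at the rear of the rim, rad: 0 = shut, 1.25 = fully open. One mm of the tread is about 0.05 rad of the lid. Unsupported it drops shut within about half a second and slams; with the tread let up at 10 to 15 mm/s it shuts softly.
- lid_shell: the domed steel lid, 174 mm across and 23 mm high, moving with joint lid; to be opened by the pedal only. Origin on the hinge axis, 113 mm behind the bin's centre line (bin +x) and 247 mm above the table when shut; -x runs across the lid towards the pedal side.
- squeeze_bottle: bystander: clear plastic sauce bottle with a yellow cap, 60 mm across and 185 mm tall, upright beside the bin. Origin at the centre of its underside.
- skewer_cup: bystander: white cup, 82 mm across at the rim and 105 mm tall, with wooden skewers standing in it up to 185 mm high, beside the bin. Origin at the centre of its underside.
- spoon: bystander: steel serving spoon, 220 mm long, lying on the table across behind the bin. Origin at the middle of its length, on the table; x along the spoon.

How it is judged:
On the way, in this order (a step that is already met when the one before it is completed fails the run):
1. the lid is held wide open (value of joint lid above 1.05 rad), for 2.2 s.
2. the lid is shut again (value of joint lid below 0.04 rad), for 0.3 s.
At the end, for the whole second after the job is handed in: The lid has been held more than 1.05 rad (60 degrees) open for at least 2.2 s and is shut again (under 0.04 rad); the bin stands upright within 30 mm of where it was; bottle, cup and spoon are within 30 mm of where they were (value of joint lid below 0.04 rad and angle between bin's own z axis and vertical below 0.05 rad and height (world z) of bin below 0.01 m and distance of each of bin, squeeze_bottle, skewer_cup, spoon from where it was at the start of the episode below 0.03 m and linear speed of bin below 0.02 m/s); the robot touches nothing.
It fails at once if the lid slams: in its last 0.3 rad it falls faster than 2.5 rad/s (0.5 m/s at its front edge; a dropped lid reaches 6 to 8 rad/s) (value of joint lid below 0.3 rad and velocity of joint lid below -2.5 rad/s).
It fails at once if the lid drops: anywhere on its way down it falls faster than 4 rad/s (velocity of joint lid below -4 rad/s).
It fails at once if the robot touches the lid (over 0.5 N) (contact force between lid_shell and the fingers above 0.5 N or contact force between lid_shell and the arm above 0.5 N).
It fails at once if the bin is shoved over 30 mm, tipped over 0.1 rad or lifted over 15 mm (distance of bin from where it was at the start of the episode above 0.03 m or angle between bin's own z axis and vertical above 0.1 rad or height (world z) of bin above 0.015 m).
It fails at once if the bottle, the cup or the spoon is moved or lifted over 30 mm or knocked over (distance of any of squeeze_bottle, skewer_cup, spoon from where it was at the start of the episode above 0.03 m or angle between any of squeeze_bottle, skewer_cup's own z axis and vertical above 0.3 rad).
It also fails if it takes over 58 s, if anything falls off the work surface, if the arm or the gripper's body presses on something with over 40 N, if the wrist force passes 120 N, or if a joint passes its speed limit or range.

## Working session

There is one attempt and no reset: what is moved stays moved. The work goes in short steps, Python scripts to look and compute and a tool call to move; the robot and the scene stay as the last step left them, time stands still between calls to the robot, and variables do not carry over. Pictures are saved under pics/ and viewed, at most 10 in all, crops included, and the job is handed in when it is done.

Besides the shell and the picture viewer there is one more tool, called after ">>>" as name(argument=value, ...), one argument or row to a line, values as JSON. arm_command: Moves the arm, as the interface text tells. Its arguments: {"type":"object","properties":{"targets":{"type":"array"},"claw":{"type":"number"},"force":{"type":"number"}},"required":["targets"]}

```bash
mkdir -p pics
python3 - <<'E'
from rig import bot,cams
import cv2
s=bot.sense();print({k:s[k] for k in('time_s','eef_pos','ee_rot','ft_force','grip_width')},bot.nose_length)
for n in('side','top'):
    cv2.imwrite(f'pics/{n}0.png',cams.grab_frame(n)[:,:,::-1]);print(n,cams.camera_model(n))
E
```

```text
{'time_s': 0.0, 'eef_pos': array([ 0.20777284, -0.61520858,  0.24769576]), 'ee_rot': array([-3.09813696e+00, -5.09281716e-01,  4.18634483e-04]), 'ft_force': array([ 0.579981  , -0.35912748,  1.07406559]), 'grip_width': 0.09207292353176269} 0.022
side {'vertical_fov': 53.71125672385756, 'cx': 321.4114079856306, 'cy': 238.01105718456944, 'rvec': array([ 2.70901841, -0.89011271,  0.12723201]), 'tvec': array([-0.43339279,  0.39674614,  0.92860825])}
top {'vertical_fov': 56.64611567592332, 'cx': 312.4020898157971, 'cy': 244.63140141186767, 'rvec': array([ 2.09555549, -2.1204607 ,  0.21760541]), 'tvec': array([0.05136309, 0.60303047, 0.90773854])}
```

View pics/side0.png

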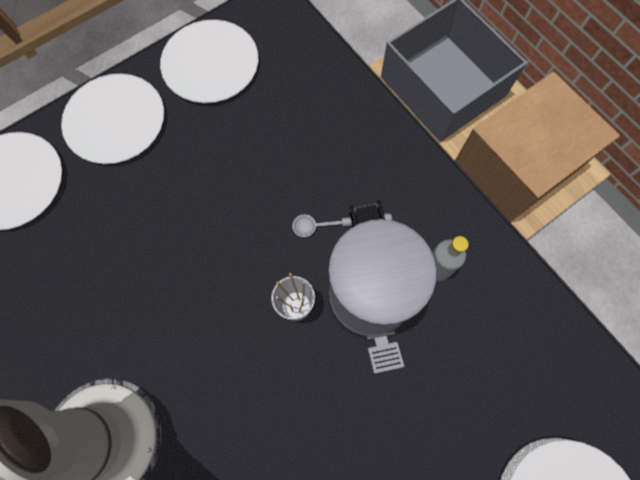

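View pics/top0.png

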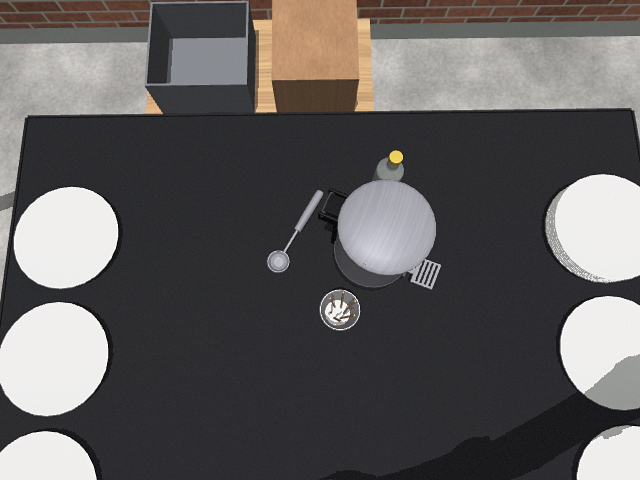

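The side view shows the tread at about (386,358) and the lid at (383,272). In the top view the tread is at (426,274) and the lid at (387,227). The cup and bottle stand on either side of the bin.

```bash
cat > h.py <<'E'
import numpy as np,cv2
from scipy.spatial.transform import Rotation as R
from rig import bot,cams
def ray(m,px):
    f=240/np.tan(np.radians(m['vertical_fov']/2));Rm=cv2.Rodrigues(m['rvec'])[0]
    d=Rm.T@np.array([(px[0]-m['cx'])/f,(px[1]-m['cy'])/f,1]);return -Rm.T@m['tvec'],d
def plane(m,px,z):
    o,d=ray(m,px);return o+d*(z-o[2])/d[2]
E
python3 - <<'E'
from h import *
S,T=cams.camera_model('side'),cams.camera_model('top')
for n,m,q in(('side',S,[(368,347),(400,342),(404,369),(374,374)]),('top',T,[(418,258),(441,262),(434,290),(411,284)])):
    P=np.array([plane(m,p,.044) for p in q]);print(n,P.round(4).tolist(),P.mean(0).round(4))
print('lid',plane(S,(383,272),.258),plane(T,(387,227),.258))
print('cup',plane(S,(293,299),.105),plane(T,(340,310),.105))
print('bottle cap',plane(S,(460,244),.185),plane(T,(396,157),.185))
s=bot.sense();print(R.from_rotvec(s['ee_rot']).as_matrix().round(3))
print(s['time_s'])
# lid contours in top/side for centre
for n,m in(('side',S),('top',T)):
    g=cv2.cvtColor(cams.grab_frame(n),cv2.COLOR_RGB2GRAY)
    k=((g>125)&(g<215)).astype(np.uint8); k=cv2.morphologyEx(k,cv2.MORPH_OPEN,np.ones((7,7)))
    for c in cv2.findContours(k,0,2)[0]:
        (u,v),r=cv2.minEnclosingCircle(c)
        if r>8 and 300<u<450 and 150<v<400: print(n,(u,v),r,cv2.contourArea(c),plane(m,(u,v),.25).round(4))
E
```

```text
side [[0.5275, -0.17, 0.044], [0.5844, -0.1999, 0.044], [0.5581, -0.2445, 0.044], [0.5053, -0.2173, 0.044]] [ 0.5438 -0.2079  0.044 ]
top [[0.5747, -0.1887, 0.044], [0.5651, -0.2388, 0.044], [0.5036, -0.2192, 0.044], [0.5173, -0.17, 0.044]] [ 0.5402 -0.2042  0.044 ]
lid [ 0.59429741 -0.09282292  0.258     ] [ 0.59198502 -0.08735077  0.258     ]
cup [ 0.46029657 -0.01518735  0.105     ] [ 0.45886143 -0.01025256  0.105     ]
bottle cap [ 0.75510802 -0.12630578  0.185     ] [ 0.75350776 -0.12416253  0.185     ]
[[ 0.947  0.32  -0.001]
 [ 0.32  -0.947  0.002]
 [ 0.    -0.002 -1.   ]]
0.1
side (449.5, 254.5) 14.30044937133789 314.0 [ 0.7023 -0.1336  0.25  ]
side (382.5932312011719, 270.5466003417969) 53.60479736328125 8467.0 [ 0.5972 -0.0896  0.25  ]
side (304.15753173828125, 225.36985778808594) 11.212127685546875 324.5 [0.5399 0.049  0.25  ]
top (389.3713684082031, 218.23927307128906) 56.20457458496094 7375.0 [ 0.61   -0.0936  0.25  ]
```

>>> arm_command(
  targets=[
    [4, -2.3, 0, 0],
    [4, -2.3, 0, 0],
    [4, -2.3, 0, 0],
    [4, -2.3, 0, 0],
    [4, -2.3, 0, 0],
    [4, -2.3, 0, 0],
    [4, -2.3, 0, 0],
    [4, -2.3, 0, 0],
    [4, -2.3, 0, 0],
    [4, -2.3, 0, 0],
    [0, 0, 0, 0],
  ],
  claw=0,
  force=20,
)

```text
time_s: 1.58
eef_pos: [0.5163, -0.2649, 0.249]
ee_rot: [-3.096, -0.521, -0.004]
ft_force: [-0.7, -1.1, -0.2]
grip_width: 0.0008
gripper_force: 0.0
```

>>> arm_command(
  targets=[
    [0, 0, 0, -9],
    [0, 0, 0, -9],
    [0, 0, 0, -9],
    [0, 0, 0, -10],
    [0, 0, 0, -10],
    [0, 0, 0, 0],
    [0, 0, 0, 0],
  ],
)

```text
time_s: 2.45
eef_pos: [0.513, -0.2705, 0.2486]
ee_rot: [-2.643, -1.698, 0.0]
ft_force: [-0.4, -0.2, -0.2]
grip_width: 0.0005
gripper_force: 0.0
```

Run:
```python
from h import *
s=bot.sense();print(s['time_s'],s['eef_pos'],s['ft_force'],s['grip_width'],s['joints'].round(2));print(R.from_rotvec(s['ee_rot']).as_matrix().round(3))
m=cams.camera_model('wrist');im=cams.grab_frame('wrist');cv2.imwrite('pics/w1.png',im[:,:,::-1])
```

```text
2.45 [ 0.51295107 -0.27052859  0.24860789] [-0.42525575 -0.15927328 -0.24185075] 0.0005353328024688484 [ 1.02  0.44 -0.76  1.72  0.33  1.11 -0.27]
[[ 0.416  0.909 -0.   ]
 [ 0.909 -0.416 -0.   ]
 [-0.    -0.    -1.   ]]
```

View pics/w1.png

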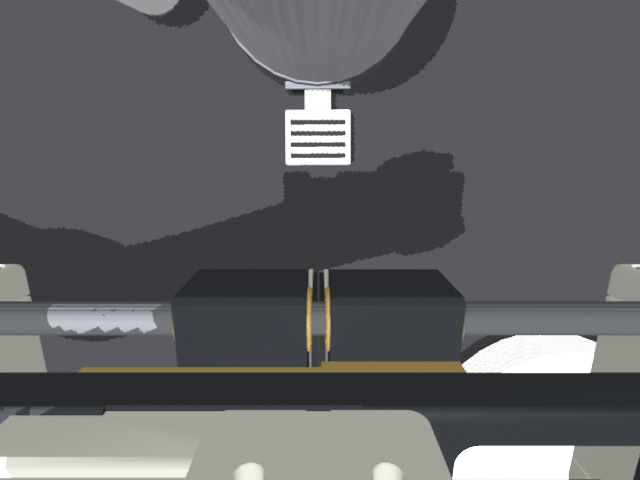

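The wrist view shows the tread squarely aligned, from (286,110) to (351,165), with the bin above it and the closed fingers centred at u≈319.

Run:
```python
from h import *
s=bot.sense();Rt=R.from_rotvec(s['ee_rot']).as_matrix();m=cams.camera_model('wrist')
for p,z in(((286,110),.040),((351,110),.040),((351,165),.049),((286,165),.049),((318.5,138),.044)):
    P=plane(m,p,z);print(P.round(4),(Rt.T@(P-s['eef_pos'])*100).round(2))
```

```text
[ 0.5262 -0.1718  0.04  ] [ 9.52 -2.89 20.86]
[ 0.5796 -0.1961  0.04  ] [ 9.52  2.98 20.86]
[ 0.5599 -0.2401  0.049 ] [ 4.7   3.01 19.96]
[ 0.506  -0.2155  0.049 ] [ 4.7  -2.92 19.96]
[ 0.5428 -0.2062  0.044 ] [ 7.08  0.05 20.46]
```

Run:
```python
from h import *
s=bot.sense();Rt=R.from_rotvec(s['ee_rot']).as_matrix();m=cams.camera_model('wrist')
o,d=ray(m,(m['cx'],m['cy']));print((Rt.T@(o-s['eef_pos'])*100).round(2),Rt.T@d)
im=cams.grab_frame('side');cv2.imwrite('pics/s1.png',im[150:450,250:550,::-1].repeat(2,0).repeat(2,1))
```

```text
[ 6.630e+00 -1.000e-02 -1.355e+01] [-2.50917703e-01  3.34506832e-04  9.68008365e-01]
```

View pics/s1.png

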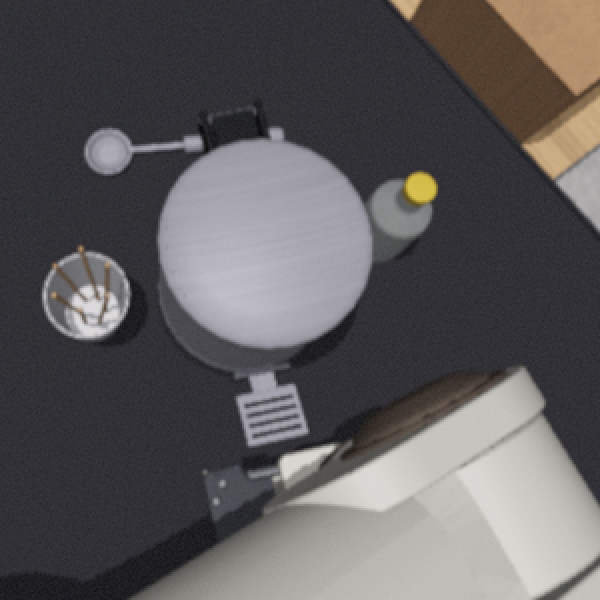

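>>> arm_command(
  targets=[
    [0, 0, 0, 10],
    [0, 0, 0, 10],
    [0, 0, 0, 10],
    [0, 0, 0, 10],
    [0, 0, 0, 10],
    [0, 0, 0, 10],
    [0, 0, 0, 10],
    [0, 0, 0, 10],
    [0, 0, 0, 10],
    [0, 0, 0, 0],
    [0, 0, 0, 0],
  ],
  claw=1,
)

```text
time_s: 3.92
eef_pos: [0.5135, -0.2697, 0.2488]
ee_rot: [3.072, -0.657, 0.0]
ft_force: [0.1, -0.4, 1.3]
grip_width: 0.0919
gripper_force: 0.0
```

>>> arm_command(
  targets=[
    [0, 0, 3, 0],
    [0, 0, 3, 0],
    [0, 0, 3, 0],
    [0, 0, 2, 0],
    [0, 0, 2, 0],
    [0, -0.5, 1, 0],
    [0, 0, 0, 0],
    [0, 0, 0, 0],
  ],
)

```text
time_s: 4.92
eef_pos: [0.5162, -0.2654, 0.1095]
ee_rot: [3.071, -0.661, 0.002]
ft_force: [0.2, 0.4, 0.4]
grip_width: 0.0914
gripper_force: 0.0
```

Run:
```python
from h import *
s=bot.sense();print(s['time_s'],s['eef_pos'],s['ft_force'],s['grip_width'],s['joints'].round(2));print(R.from_rotvec(s['ee_rot']).as_matrix().round(3))
c=np.array([.5428,-.2062]);u=np.array([-.416,-.909]);d=s['eef_pos'][:2]-c;print('rad',130+1000*d@u,'tan',1000*d@[.909,-.416])
a=cams.grab_frame('wrist');b=cams.grab_frame('side')
o=np.hstack([cv2.resize(a,(400,300)),cv2.resize(b[200:425,280:580],(400,300))]);cv2.imwrite('pics/c2.png',o[:,:,::-1])
```

```text
4.925 [ 0.51623054 -0.26537707  0.10952686] [0.19934949 0.43583312 0.36621756] 0.09140656721347971 [ 0.73  0.55 -0.39  1.84  0.28  0.81 -1.8 ]
[[ 0.911 -0.412  0.001]
 [-0.412 -0.911 -0.001]
 [ 0.001  0.    -1.   ]]
rad 194.84484939068744 tan 0.46602350388765584
```

View pics/c2.png

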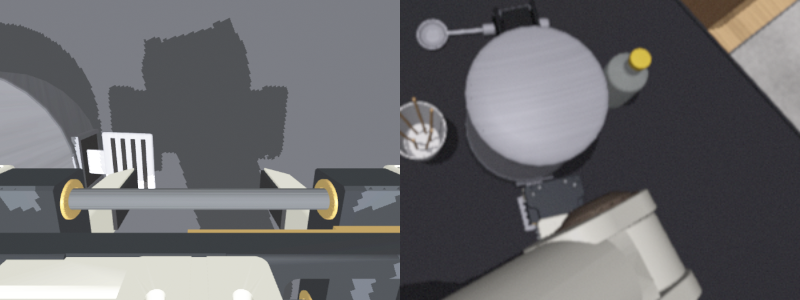

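The wrist view on the left shows the inner finger, at about (100,190), over the outer part of the tread. In the side view on the right, the gripper body clears the lid's edge.

>>> arm_command(
  targets=[
    [0, 0.1, 1.2, 0],
    [0, 0, 1.2, 0],
    [0, 0, 0.8, 0],
    [0, 0, 0, 0],
    [0, 0, 0, 0],
  ],
)

```text
time_s: 5.65
eef_pos: [0.5152, -0.2662, 0.0767]
ee_rot: [-3.071, 0.662, -0.0]
ft_force: [0.0, -0.7, 0.0]
grip_width: 0.092
gripper_force: 0.0
```

>>> arm_command(
  targets=[
    [0, 0, 0.2, 0],
    [0, 0, 0.2, 0],
    [0, 0, 0.2, 0],
    [0, 0, 0.2, 0],
    [0, 0, 0.2, 0],
    [0, 0, 0, 0],
  ],
)

```text
time_s: 6.4
eef_pos: [0.515, -0.2667, 0.0672]
ee_rot: [3.07, -0.662, 0.0]
ft_force: [-2.0, 0.0, 5.9]
grip_width: 0.092
gripper_force: 2.6
```

>>> arm_command(
  targets=[
    [0, 0, 0.1, 0],
    [0, 0, 0.1, 0],
    [0, 0, 0.2, 0],
    [0, 0, 0.2, 0],
    [0, 0, 0.2, 0],
    [0, 0, 0.2, 0],
    [0, 0, 0.2, 0],
    [0, 0, 0, 0],
  ],
)

```text
time_s: 7.4
eef_pos: [0.5149, -0.2673, 0.0551]
ee_rot: [3.07, -0.663, 0.0]
ft_force: [-1.5, -2.5, 4.6]
grip_width: 0.0915
gripper_force: 2.1
```

Run:
```python
from h import *
s=bot.sense();print(s['ft_force'],s['eef_pos'])
a=cams.grab_frame('wrist');b=cams.grab_frame('top')
o=np.hstack([cv2.resize(a,(400,300)),cv2.resize(b[120:345,260:560],(400,300))]);cv2.imwrite('pics/c3.png',o[:,:,::-1])
```

```text
[-1.51436992 -2.52891867  4.59705873] [ 0.51489406 -0.26728965  0.05506744]
```

View pics/c3.png

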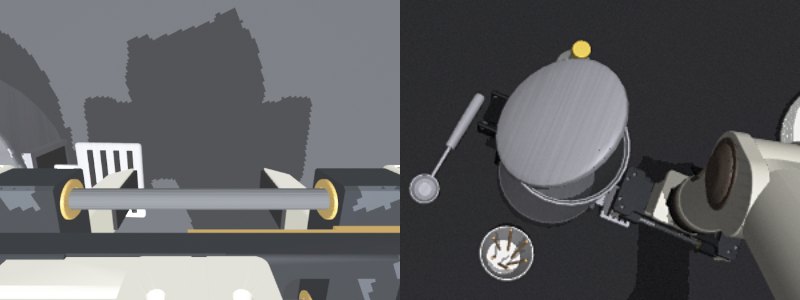

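The top view shows the lid about half open and the bin still in place. I'll keep pressing.

>>> arm_command(
  targets=[
    [0, 0, 0.2, 0],
    [0, 0, 0.2, 0],
    [0, 0, 0.2, 0],
    [0, 0, 0.2, 0],
    [0, 0, 0.2, 0],
    [0, 0, 0.1, 0],
    [0, 0, 0, 0],
  ],
)

```text
time_s: 8.38
eef_pos: [0.5151, -0.2654, 0.0434]
ee_rot: [-3.07, 0.661, 0.001]
ft_force: [0.9, -1.0, 1.1]
grip_width: 0.0916
gripper_force: 0.6
```

>>> arm_command(
  targets=[
    [0, 0, 0.1, 0],
    [0, 0, 0, 0],
    [0, 0, 0, 0],
  ],
)

```text
time_s: 8.75
eef_pos: [0.515, -0.2656, 0.0426]
ee_rot: [-3.071, 0.661, 0.001]
ft_force: [0.6, 0.3, 0.7]
grip_width: 0.0918
gripper_force: 0.5
```

Run:
```python
from h import *
s=bot.sense();print(s['ft_force'],s['eef_pos'])
a=cams.grab_frame('side');b=cams.grab_frame('top')
o=np.hstack([cv2.resize(a[150:375,280:580],(400,300)),cv2.resize(b[120:345,260:560],(400,300))]);cv2.imwrite('pics/c4.png',o[:,:,::-1])
```

```text
[0.60495308 0.33645642 0.68667697] [ 0.51501476 -0.26560057  0.0425717 ]
```

View pics/c4.png

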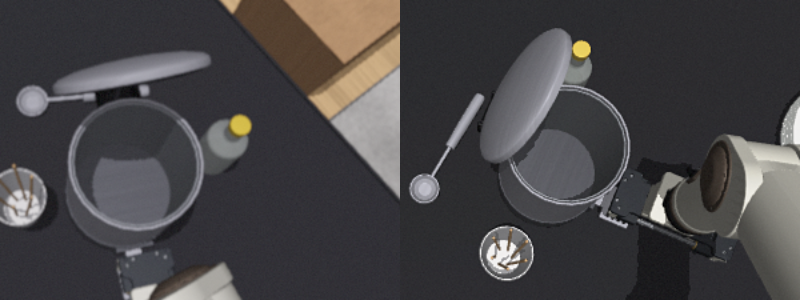

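>>> arm_command(
  targets=[
    [0, 0, 0.1, 0],
    [0, 0, 0, 0],
    [0, 0, 0, 0],
  ],
)

```text
time_s: 9.22
eef_pos: [0.5149, -0.2663, 0.0416]
ee_rot: [3.071, -0.662, -0.0]
ft_force: [0.3, 0.0, 0.5]
grip_width: 0.092
gripper_force: 0.4
```

>>> arm_command(
  targets=[
    [0, 0, 0.1, 0],
    [0, 0, 0, 0],
    [0, 0, 0, 0],
  ],
)

```text
time_s: 9.6
eef_pos: [0.515, -0.2663, 0.041]
ee_rot: [3.071, -0.662, -0.0]
ft_force: [-2.4, -0.2, 4.3]
grip_width: 0.0918
gripper_force: 2.6
```

The force has risen, so the pedal is on its stop. Now I hold it for 3 s.

>>> arm_command(
  targets=[
    [0, 0, 0, 0],
    [0, 0, 0, 0],
    [0, 0, 0, 0],
    [0, 0, 0, 0],
    [0, 0, 0, 0],
    [0, 0, 0, 0],
    [0, 0, 0, 0],
    [0, 0, 0, 0],
    [0, 0, 0, 0],
    [0, 0, 0, 0],
    [0, 0, 0, 0],
    [0, 0, 0, 0],
  ],
)

```text
time_s: 11.1
eef_pos: [0.515, -0.2663, 0.041]
ee_rot: [3.071, -0.662, -0.0]
ft_force: [-1.5, 1.2, 5.3]
grip_width: 0.0917
gripper_force: 2.7
```

>>> arm_command(
  targets=[
    [0, 0, 0, 0],
    [0, 0, 0, 0],
    [0, 0, 0, 0],
    [0, 0, 0, 0],
    [0, 0, 0, 0],
    [0, 0, 0, 0],
    [0, 0, 0, 0],
    [0, 0, 0, 0],
    [0, 0, 0, 0],
    [0, 0, 0, 0],
    [0, 0, 0, 0],
    [0, 0, 0, 0],
  ],
)

```text
time_s: 12.6
eef_pos: [0.515, -0.2663, 0.0409]
ee_rot: [3.071, -0.662, -0.0]
ft_force: [-2.1, 1.4, 5.1]
grip_width: 0.0913
gripper_force: 2.7
```

>>> arm_command(
  targets=[
    [0, 0, -0.1, 0],
    [0, 0, -0.1, 0],
    [0, 0, -0.1, 0],
    [0, 0, -0.1, 0],
    [0, 0, -0.1, 0],
    [0, 0, -0.1, 0],
    [0, 0, -0.1, 0],
    [0, 0, -0.1, 0],
    [0, 0, -0.1, 0],
    [0, 0, -0.1, 0],
    [0, 0, -0.1, 0],
    [0, 0, -0.1, 0],
  ],
)

```text
time_s: 14.1
eef_pos: [0.5152, -0.266, 0.0529]
ee_rot: [-3.071, 0.662, -0.0]
ft_force: [-0.6, 0.8, 3.6]
grip_width: 0.092
gripper_force: 1.7
```

>>> arm_command(
  targets=[
    [0, 0, -0.1, 0],
    [0, 0, -0.1, 0],
    [0, 0, -0.1, 0],
    [0, 0, -0.1, 0],
    [0, 0, -0.1, 0],
    [0, 0, -0.1, 0],
    [0, 0, -0.1, 0],
    [0, 0, -0.1, 0],
    [0, 0, -0.1, 0],
    [0, 0, -0.1, 0],
    [0, 0, -0.1, 0],
    [0, 0, -0.1, 0],
  ],
)

```text
time_s: 15.6
eef_pos: [0.5154, -0.2662, 0.0649]
ee_rot: [-3.071, 0.662, -0.001]
ft_force: [1.7, 4.7, 5.1]
grip_width: 0.0918
gripper_force: 2.5
```

>>> arm_command(
  targets=[
    [0, 0, -0.1, 0],
    [0, 0, -0.1, 0],
    [0, 0, -0.1, 0],
    [0, 0, -0.1, 0],
    [0, 0, -0.1, 0],
    [0, 0, -0.1, 0],
    [0, 0, -0.1, 0],
    [0, 0, -0.1, 0],
    [0, 0, 0, 0],
    [0, 0, 0, 0],
  ],
)

```text
time_s: 16.85
eef_pos: [0.5149, -0.2663, 0.0726]
ee_rot: [3.071, -0.662, -0.0]
ft_force: [-0.4, 0.5, -0.1]
grip_width: 0.0916
gripper_force: 0.0
```

Run:
```python
from h import *
s=bot.sense();print(s['time_s'],s['ft_force'],s['eef_pos'])
a=cams.grab_frame('side');b=cams.grab_frame('top')
o=np.hstack([cv2.resize(a[150:375,280:580],(400,300)),cv2.resize(b[120:345,260:560],(400,300))]);cv2.imwrite('pics/c5.png',o[:,:,::-1])
```

```text
16.85 [-0.4420586   0.52338538 -0.13139764] [ 0.51488915 -0.26631482  0.07264102]
```

View pics/c5.png

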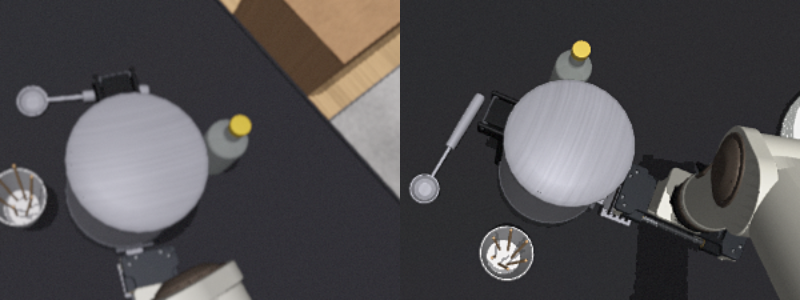

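The lid is shut and there is no contact force. Next I withdraw outward (+y) and then up.

>>> arm_command(
  targets=[
    [0, 0, -0.5, 0],
    [0, 1, -1, 0],
    [0, 2, -2, 0],
    [0, 2, -2, 0],
    [0, 2, -3, 0],
    [0, 2, -3, 0],
    [0, 2, -3, 0],
    [0, 0, -2, 0],
    [0, 0, 0, 0],
    [0, 0, 0, 0],
    [0, 0, 0, 0],
    [0, 0, 0, 0],
  ],
)

```text
time_s: 18.45
eef_pos: [0.4695, -0.3659, 0.2368]
ee_rot: [-3.07, 0.661, 0.002]
ft_force: [0.2, -0.6, -0.1]
grip_width: 0.0919
gripper_force: 0.0
```

Run:
```python
from h import *
s=bot.sense();print(s['time_s'],s['ft_force'],s['eef_pos'])
print(bot.close_job())
```

```text
18.45 [ 0.19207373 -0.63040303 -0.09311613] [ 0.46949069 -0.36593352  0.23681233]
the job is handed in; nothing more can be done
None
```

The job is handed in, but no verdict came back: I pressed the pedal to its stop, held the lid wide open for about 3 s, let it down at about 8 mm/s until it shut, and took the hand away, with the bin, bottle, cup and spoon looking unmoved in the last pictures.

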